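# Push the grooved roller up the chute into its rest

### The job

Two turned wooden rollers lie at the low end of the sloping two-lane chute on the bench. With the fingertips, push the one with the groove round its middle up its lane and over the low steel ridge, so that it settles between the ridge and the stop bar and cannot roll back, then move clear. Keep it in its lane all the way without lifting it, and leave the plain roller, the tin, the mallet and the steel ring where they are.

Things in the scene. Friction and masses are not known exactly. Their poses are not given: they have to be found in the camera images.
- grooved: The roller to push: waxed light wood cylinder, 60 mm diameter, 64 mm long, about 0.12 kg (varies), with a groove 14 mm wide and 14 mm deep round its middle. Origin at its centre; its y axis is the roller's axis, lying across the lane (x and z turn as it rolls). It starts at the low end of either lane, resting against the low lip.
- plain: The other roller, same wood, diameter and length, no groove. Origin at its centre, y along its axis. It lies at the low end of the other lane and stays there.
- chute: Fixed grey chute, two parallel lanes, 290 x 188 mm. Origin on the bench under its middle; z up, x level and pointing uphill (x -140 to 150), y across. Floors rise at 0.14 rad towards +x, 50 mm above the bench at x = 0. Lane centres at y = +-45 mm; lanes 74 mm wide between walls standing 18 mm above the floor. A lip 18 mm high, 12 mm thick, closes the low end. Smooth painted steel.
- stop (a point): Foot of the wooden stop bar across both lanes near the high end: on the floor plane, at its downhill face, midway between the lanes. Axes tilted with the slope: x uphill, y across, z square to the floor. Bar 45 mm high, 18 mm thick, clamped: its place along the chute varies by 50 mm between starts, but it does not slide in use. A seated roller's centre lies 30 to 32 mm downhill of the face.
- ridge (a point): Top of the round steel ridge, midway between the lanes; it crosses both lane floors, 3 mm high, 46 mm downhill of the stop bar's face. Axes as the stop's. A roller pushed until its centre is at least 8 mm uphill of this point drops in behind the ridge and stays; short of that it rolls back down.
- waxtin: Closed aluminium tin on the bench, 68 mm diameter, 50 mm high; origin at the centre of its underside. Leave alone.
- mallet: Mallet lying on the bench, 240 mm long, along its x axis. Leave alone.
- faceplate: Dark steel ring lying on the bench, 80 mm outside, 14 mm high; origin at the centre of its underside. Leave alone.
There are look-alikes about, which are no part of the job. What is shaped like the grooved but red is not meant. Leave any blue look-alike of the plain alone.

How it is judged:
By the outcome, as a careful person would: the job done as asked, in the order asked, and still so for the second after the job is handed in, with the robot touching nothing.
It also fails if it takes over 40 s, if anything falls off the work surface, if the arm or the gripper's body presses on something with over 40 N, if the wrist force passes 120 N, or if a joint passes its speed limit or range.

### The arm

A 6-joint arm with a two-finger parallel gripper is mounted at the origin on the work surface. World frame = base frame: x ahead of the robot, y to its left, z up, the work surface at z = 0. Lengths are in m, angles in degrees, forces in N, time in s.
With the tool pointing down it reaches from about 0.375 to 0.9 m from the base axis. Payload 3.1 kg.
Tool frame: the origin (TCP) lies at the very end of the fingers, on their centre line; the grasp point (between the pads) lies 19 mm behind it; x points along the fingers, z is the direction in which the jaws open and shut, and the axes are right-handed (so a half turn about x gives the same grasp; the last joint's range is limited). The gripper opens to 87 mm and grips with 3 to 60 N. Pads are 19 mm wide; open, the fingers measure 117 mm over their backs; the gripper's body (75 mm by 190 mm) begins 51 mm behind the grasp point.
Start: joints at [-76.003, 30.224, 82.088, -0, 67.689, -10.227], TCP at [0.256, -0.57, 0.223] pointing down, gripper open.
Joint ranges: [-176.69, 176.69], [-43.24, 126.21], [12.49, 139.97], [-82, 262], [0, 151.66], [-163.58, 163.58]. Speed limits (degrees/s): [159.86, 159.86, 180, 180, 180, 180].

### API

Orientations are given as a 3x3 rotation matrix whose columns are the frame's x, y, z axes.
In Python, from rig import bot gives the robot as it stands.
- The arm moves only by the tool send_rows, never from a script. Its arguments are lists of equal length, an entry for each row: "fingers": the opening, from 0 (shut) to 1 (fully open); "dp": the shift along the world's x, y, z in mm, a list of three; "turn": the turn, a rotation vector about the world's x, y, z in rad, a list of three. In form: {"fingers": [fingers, ...], "dp": [[tx, ty, tz], ...], "turn": [[rx, ry, rz], ...]}. A call has 1 to 10 rows; each row is the pose to reach, as a shift and turn from the pose measured when the call began; what a row does not reach only later rows make up. A row lasts 1/12 s, in which the tool goes at most 41.7 mm and 7.16 degrees, less where a joint would pass 70% of its speed; a pose out of reach is approached as far as the arm can. A call with a gripper value outside its range is refused whole. The fingers move at their own pace and stop on an object; the grip force is fixed at half the most. Time passes only in rows, so rows that repeat a pose let the fingers close. It gives the time, the measured TCP pose, the force and the opening at its end, in the units of the state.
- bot.read_state(): the state, without advancing time (a new reading comes with each control period).
- bot.capture(name): name is "scene" or "top"; returns a dict with "img" (480x640x3 uint8, blue, green, red), "z_map" (480x640 float32, m along the optical axis (not along the pixel's ray), 0 where there is no reading), "mtx" (3x3 intrinsics, pixels), "k1" (the pictures are not rectified: a ray, as slopes to the right and down, at radius r is drawn at 1 + k1 r^2 times it, then the intrinsics apply), "origin" and "orientation" of the camera in the world. Camera axes: x right, y up, looking along -z (the intrinsics and any distortion apply to the point x, -y, -z); pixel columns grow to the right and rows downward; lengths in m; the calibration is good to about 2 mm. A picture is of the moment at which its call begins.
- bot.hand_in(): hands the job in, once; it reports no verdict.
The state is a dict: "time_s": time; "joint_positions": joint angles; "qvel": joint speeds; "tau": joint torques, N m; "position": TCP position; "tcp_rot": TCP orientation; "force": force on the tool from outside, world axes, zero at the start; "moment": the same for the moment, N m; "opening": opening from 0.0 (shut) to 1.0 (fully open).
Only numpy, scipy, OpenCV 4.12 (cv2) and the standard library are available. Lean on these libraries where they do the work, as an engineer would, in place of code of your own. Each camera call takes 0.05 s, during which the arm holds its last target.

## Working session

There is one attempt and no reset: what is moved stays moved. The work goes in short steps, Python scripts to look and compute and a tool call to move; the robot and the scene stay as the last step left them, time stands still between calls to the robot, and variables do not carry over. Pictures are saved under pics/ and viewed, and the job is handed in when it is done.

Besides the shell and the picture viewer there is one more tool, called after "Request:" in YAML: its name, and indented under it one key for each argument. send_rows: Moves the arm, as the interface text tells. Its arguments: {"type":"object","properties":{"fingers":{"type":"array","items":{"type":"number"}},"dp":{"type":"array","items":{"type":"array","items":{"type":"number"}}},"turn":{"type":"array","items":{"type":"array","items":{"type":"number"}}}},"required":["fingers","dp","turn"]}

```bash
mkdir -p pics; ls; python3 - <<'E'
from rig import bot
import cv2,numpy as np,pickle
s=bot.read_state();print(s['time_s'],s['position'],s['tcp_rot'],s['opening'])
for n in('scene','top'):
    c=bot.capture(n);pickle.dump(c,open(n+'.pkl','wb'));cv2.imwrite(f'pics/{n}0.png',c['img']);print(n,c['mtx'],c['k1'],c['origin'],c['orientation'])
E
```

```text
pics
0.0 [ 0.256292   -0.56920599  0.22154385] [[-5.57342186e-04  9.11929089e-01  4.10347446e-01]
 [ 2.15527799e-03  4.10347652e-01 -9.11926620e-01]
 [-9.99997522e-01  3.76157642e-04 -2.19416475e-03]] 1.0019511693474756
scene [[512.8022935    0.         305.56291495]
 [  0.         512.8022935  229.95943427]
 [  0.           0.           1.        ]] -0.010927238543413402 [ 0.98226343 -0.67574547  0.81604437] [[ 0.87742634 -0.31528083  0.36155362]
 [ 0.47954958  0.59605099 -0.64401508]
 [-0.01245879  0.73845868  0.67418363]]
top [[560.46114667   0.         313.10252616]
 [  0.         560.46114667 234.29376074]
 [  0.           0.           1.        ]] -0.07411448827222199 [0.4192857  0.01441606 1.50653307] [[ 0.00973863  0.99310572 -0.1168169 ]
 [-0.99971304  0.00711273 -0.02287464]
 [-0.02188605  0.11700615  0.99289001]]
```

View pics/scene0.png

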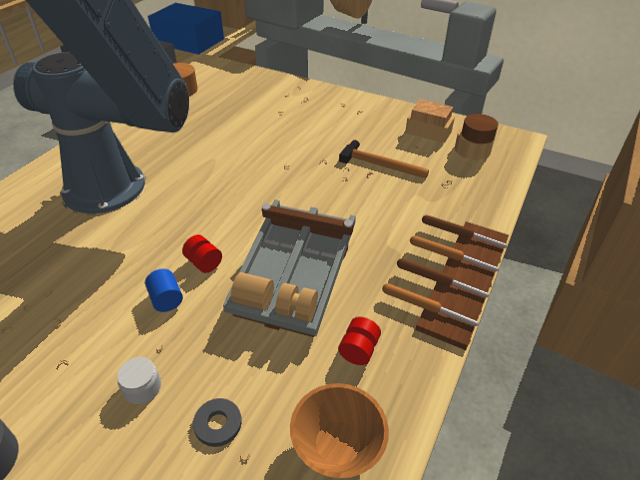

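View pics/top0.png

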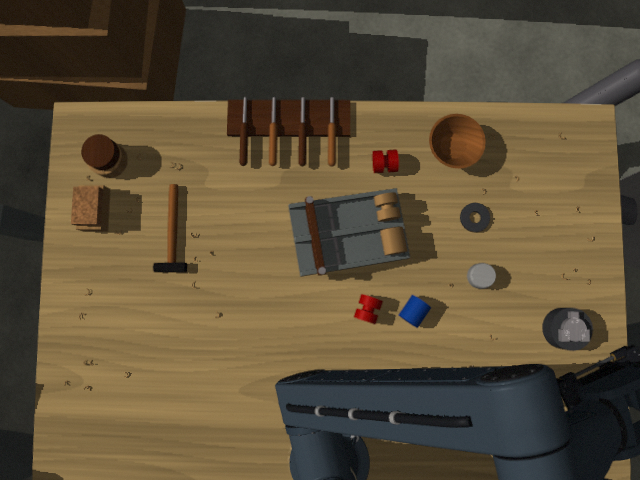

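The top view shows two wooden rollers in the chute: one at (387,206) with a groove, and a plain one at (393,241). The red grooved ones at (385,160) and (368,309) and the blue plain one at (415,311) are look-alikes. The light-wood grooved roller at (387,206) fits the description, so I'll confirm it in a crop.

```bash
cat > h.py <<'E'
import numpy as np,cv2,pickle
def cloud(c):
    K=c['mtx'];h,w=c['z_map'].shape
    u,v=np.meshgrid(np.arange(w),np.arange(h))
    d=np.array([c['k1'],0,0,0,0.])
    p=cv2.undistortPoints(np.stack([u,v],-1).reshape(-1,1,2).astype(float),K,d).reshape(h,w,2)
    z=c['z_map']
    P=np.stack([p[...,0]*z,-p[...,1]*z,-z],-1)
    return P@np.array(c['orientation']).T+c['origin']
def project(c,X):
    q=(np.atleast_2d(X)-c['origin'])@np.array(c['orientation'])
    q=q*[1,-1,-1]
    s=q[:,:2]/q[:,2:];r2=(s**2).sum(1,keepdims=True)
    s=s*(1+c['k1']*r2);return s*c['mtx'][0,0]+c['mtx'][:2,2]
E
python3 - <<'E'
from h import *
t=pickle.load(open('top.pkl','rb'));s=pickle.load(open('scene.pkl','rb'))
a=cv2.resize(t['img'][180:285,280:420],None,fx=5,fy=5,interpolation=cv2.INTER_CUBIC);cv2.imwrite('pics/ct.png',a)
a=cv2.resize(s['img'][195:345,215:375],None,fx=4,fy=4,interpolation=cv2.INTER_CUBIC);cv2.imwrite('pics/cs.png',a)
for n,c in(('top',t),('scene',s)):
    P=cloud(c);hsv=cv2.cvtColor(c['img'],cv2.COLOR_BGR2HSV)
    print(n,'bench z',np.median(P[300:340,200:300,2]) if n=='top' else P[150,250])
    # chute region
    b=(P[...,2]>.02)&(P[...,2]<.16)&(c['z_map']>0)&(hsv[...,1]<70)
    roi=np.zeros_like(b); 
    if n=='top': roi[180:285,280:420]=1
    else: roi[195:345,215:375]=1
    Q=P[b&roi];print(len(Q),Q.min(0),Q.max(0))
    r=cv2.minAreaRect((Q[:,:2]*1000).astype(np.float32));print(r, cv2.boxPoints(r))
E
```

```text
top bench z 0.0010656959784457465
6119 [ 0.48231141 -0.20278675  0.02805544] [0.71577816 0.11114068 0.11995604]
((598.5158081054688, -44.94795227050781), (196.8684539794922, 288.02435302734375), 10.406306266784668) [[ 475.6881    78.91553]
 [ 527.71326 -204.37128]
 [ 721.3435  -168.81143]
 [ 669.31836  114.47537]]
scene bench z [0.24457024 0.32323966 0.00280744]
7127 [ 0.48219424 -0.20526945  0.02422218] [0.71619891 0.10837282 0.11756862]
((598.298095703125, -45.93280029296875), (198.63128662109375, 292.6073303222656), 10.310409545898438) [[ 474.4006    80.23283]
 [ 526.77167 -207.64964]
 [ 722.19556 -172.09842]
 [ 669.8245   115.78404]]
```

View pics/ct.png

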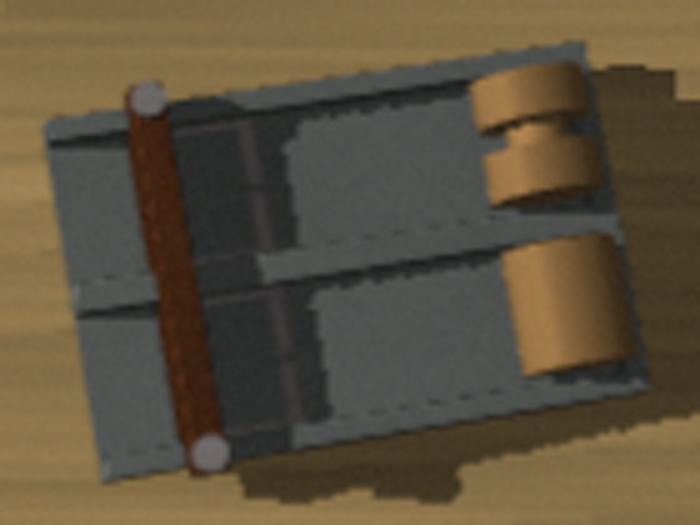

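View pics/cs.png

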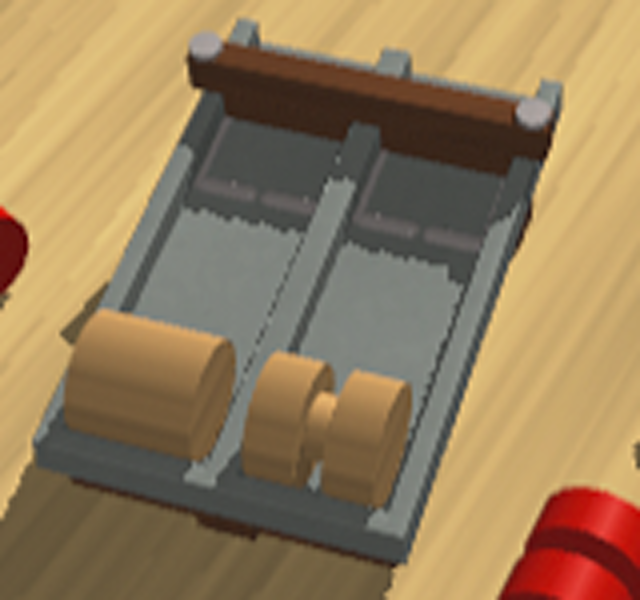

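The crop confirms it. The light-wood grooved roller is in the far (+x) lane and uphill is about world +y. Next I'll measure in the chute frame.

```bash
cat >> h.py <<'E'
a=np.deg2rad(10.36)
u=np.array([-np.sin(a),np.cos(a),0]);yv=np.array([-np.cos(a),-np.sin(a),0]);zv=np.array([0,0,1.])
C0=np.array([.5984,-.0454,0])-.005*u
us=np.cos(.14)*u+np.sin(.14)*zv; ns=-np.sin(.14)*u+np.cos(.14)*zv
O=C0+.05*zv
def slope(P): # s along slope, y across, h above floor (mm)
    return ((P-O)@np.stack([us,yv,ns],1))*1000
E
python3 - <<'E'
from h import *
for n in('top','scene'):
    c=pickle.load(open(n+'.pkl','rb'));P=cloud(c);S=slope(P);hsv=cv2.cvtColor(c['img'],cv2.COLOR_BGR2HSV)
    ok=c['z_map']>0
    H,Sa,V=cv2.split(hsv)
    print(n)
    inn=ok&(abs(S[...,0])<160)&(abs(S[...,1])<110)
    fl=inn&(abs(S[...,2])<8)&(S[...,0]>-60)&(S[...,0]<30)&(Sa<70)
    for sg in(1,-1):
        m=fl&(abs(S[...,1]-45*sg)<25);q=S[m];A=np.c_[q[:,:2],np.ones(len(q))]
        print(' floor fit',sg,len(q),np.linalg.lstsq(A,q[:,2],rcond=None)[0])
    w=inn&(S[...,2]>14)&(S[...,2]<22)&(Sa<70)
    print(' walls hist',[ (k,int((w&(S[...,1]>=k)&(S[...,1]<k+4)).sum())) for k in range(-108,108,4)])
    st=inn&(S[...,0]>40)&(Sa>110)&(S[...,2]>38)&(abs(S[...,1])<75)
    q=S[st];print(' stop top',len(q),np.percentile(q[:,0],[1,3,50,97,99]),np.percentile(q[:,2],[5,50,95]))
    for lo,hi in((-80,-30),(-30,30),(30,80)):
        k=q[(q[:,1]>lo)&(q[:,1]<hi)];print('   ',np.percentile(k[:,0],[2,50,98]))
    fc=inn&(S[...,0]>40)&(Sa>90)&(S[...,2]>10)&(S[...,2]<36);q=S[fc]
    if len(q):print(' face',len(q),np.percentile(q[:,0],[5,50,95]))
    # rollers
    for nm,sg in(('grooved',-1),('plain',1)):
        m=inn&(abs(S[...,1]-45*sg)<42)&(S[...,0]<-40)&(S[...,2]>25)&(Sa>90);q=S[m]
        print(' ',nm,len(q),'y',np.percentile(q[:,1],[1,99]),'s',np.percentile(q[:,0],[1,99]),'hmax',np.percentile(q[:,2],98))
        q=q[(abs(q[:,1]-45*sg)>12)]
        from scipy.optimize import least_squares
        f=least_squares(lambda p:np.hypot(q[:,0]-p[0],q[:,2]-p[1])-30,[-100,30],loss='soft_l1');print('   centre s,h',f.x)
E
```

```text
top
 floor fit 1 636 [-0.00338873  0.00847956  0.27111145]
 floor fit -1 621 [-0.0111548   0.01028845  0.99449619]
 walls hist [(-108, 0), (-104, 0), (-100, 0), (-96, 42), (-92, 114), (-88, 121), (-84, 80), (-80, 2), (-76, 1), (-72, 2), (-68, 0), (-64, 1), (-60, 0), (-56, 1), (-52, 4), (-48, 7), (-44, 2), (-40, 1), (-36, 2), (-32, 1), (-28, 1), (-24, 1), (-20, 1), (-16, 4), (-12, 4), (-8, 104), (-4, 123), (0, 118), (4, 136), (8, 21), (12, 1), (16, 0), (20, 2), (24, 1), (28, 1), (32, 0), (36, 2), (40, 0), (44, 2), (48, 1), (52, 2), (56, 1), (60, 3), (64, 1), (68, 1), (72, 1), (76, 6), (80, 52), (84, 120), (88, 132), (92, 71), (96, 0), (100, 0), (104, 0)]
 stop top 399 [ 92.15784789  92.9418721  100.96861127 108.51093328 108.736116  ] [40.97560003 45.86666437 50.4834628 ]
    [ 92.63195781 101.05432105 108.46534548]
    [ 92.39516496 100.89930674 108.56807579]
    [ 93.00523885 100.97770432 108.76834033]
 face 107 [107.72492684 108.47551928 109.44126789]
  grooved 534 y [-75.87335093 -12.28449179] s [-123.92347867  -70.51984201] hmax 65.06189914320944
   centre s,h [-100.07592929   30.
[... 740 characters left out ...]
12), (64, 13), (68, 13), (72, 12), (76, 12), (80, 104), (84, 133), (88, 134), (92, 48), (96, 0), (100, 0), (104, 0)]
 stop top 542 [ 89.35717517  89.96264099  95.12040958 105.73995112 106.89351151] [39.24899768 46.12642139 48.97470146]
    [ 89.38019767  94.94615763 105.94055011]
    [ 89.72071103  95.26930972 105.85151908]
    [ 90.00967756  95.09715518 106.6674308 ]
 face 607 [89.50190117 91.60288154 93.78716472]
  grooved 1078 y [-76.64928299 -13.50489329] s [-129.9006207   -76.72308534] hmax 63.010032876771625
   centre s,h [-99.43991116  31.42706121]
  plain 1122 y [13.05653055 76.88321831] s [-129.96464214  -77.31537057] hmax 63.126651400736506
   centre s,h [-99.33357191  31.20516079]
```

```bash
python3 - <<'E'
from h import *
from rig import bot
p=np.array(bot.read_state()['position'])
c=pickle.load(open('top.pkl','rb'));P=cloud(c)
Q=P[110:172,425:490];m=Q[...,2]>.02;print('bowl',Q[m].min(0),Q[m].max(0))
def W(s,y,h): return O+(s*us+y*yv+h*ns)/1000
ctr=W(-99.8,-45,30.5);print('centre',ctr)
pre=ctr-.054*u; pre[2]=W(-99.8-39.5,-45,24)[2]
print('pre',pre,'d mm',(pre-p)*1000)
print('us',us,'final centre',W(58,-45,30.5))
print('start u, yv',u,yv)
E
```

```text
bowl [ 0.4192857  -0.40494573  0.02000378] [0.9146266  0.01441606 1.50653307]
centre [ 0.6621026  -0.14362517  0.06627519]
pre [ 0.67181355 -0.19674482  0.05432683] d mm [ 415.51950793  372.55392939 -167.32323908]
us [-0.17807296  0.97407276  0.13954311] final centre [0.63400269 0.01008351 0.08829509]
start u, yv [-0.17983244  0.98369726  0.        ] [-0.98369726 -0.17983244  0.        ]
```

Request:
send_rows:
  fingers: [0.25,0.25,0.25,0.25,0.25,0.25,0.25,0.25,0.25,0.25]
  dp:
    - [21,19,0]
    - [42,38,0]
    - [63,57,0]
    - [84,76,0]
    - [105,95,0]
    - [126,114,0]
    - [147,133,0]
    - [168,152,0]
    - [189,171,0]
    - [210,190,0]
  turn:
    - [0,0,0.08]
    - [0,0,0.16]
    - [0,0,0.24]
    - [0,0,0.32]
    - [0,0,0.4]
    - [0,0,0.48]
    - [0,0,0.56]
    - [0,0,0.64]
    - [0,0,0.72]
    - [0,0,0.8]

```text
time_s: 0.93
position: [0.467, -0.3779, 0.2212]
tcp_rot: [[-0.002, 0.337, 0.941], [0.002, 0.941, -0.337], [-1.0, 0.001, -0.003]]
force: [0.6, -0.0, -0.9]
opening: 0.327
```

```bash
python3 - <<'E'
from h import *
c=pickle.load(open('top.pkl','rb'));P=cloud(c)
Q=P[110:172,425:490];m=(Q[...,2]>.02)&(Q[...,2]<.3);print('bowl',np.percentile(Q[m],[1,99],axis=0))
E
```

```text
bowl [[ 0.77064222 -0.39928863  0.02040778]
 [ 0.90918207 -0.25868106  0.07635142]]
```

Request:
send_rows:
  fingers: [0.25,0.25,0.25,0.25,0.25,0.25,0.25,0.25,0.25,0.25]
  dp:
    - [25,22,0]
    - [50,44,0]
    - [75,66,0]
    - [100,88,0]
    - [125,110,0]
    - [150,132,0]
    - [175,154,0]
    - [195,172,0]
    - [205,181,0]
    - [205,181,0]
  turn:
    - [0,0,0.07]
    - [0,0,0.14]
    - [0,0,0.21]
    - [0,0,0.28]
    - [0,0,0.35]
    - [0,0,0.42]
    - [0,0,0.49]
    - [0,0,0.525]
    - [0,0,0.525]
    - [0,0,0.525]

```text
time_s: 1.77
position: [0.6735, -0.1944, 0.2204]
tcp_rot: [[-0.003, -0.183, 0.983], [0.001, 0.983, 0.183], [-1.0, 0.002, -0.003]]
force: [-0.0, -0.5, -0.1]
opening: 0.245
```

Positioned. Next I'll go down to z≈0.055, shifting (-1.5,-2.5) for alignment.

Request:
send_rows:
  fingers: [0.25,0.25,0.25,0.25,0.25,0.25,0.25,0.25,0.25,0.25]
  dp:
    - [-1,-2,-20]
    - [-1,-3,-45]
    - [-1,-3,-70]
    - [-1,-3,-95]
    - [-1,-3,-115]
    - [-1,-3,-135]
    - [-1,-3,-150]
    - [-1,-3,-160]
    - [-1,-3,-165]
    - [-1,-3,-165]
  turn:
    - [0,0,0]
    - [0,0,0]
    - [0,0,0]
    - [0,0,0]
    - [0,0,0]
    - [0,0,0]
    - [0,0,0]
    - [0,0,0]
    - [0,0,0]
    - [0,0,0]

```text
time_s: 2.6
position: [0.671, -0.1981, 0.0543]
tcp_rot: [[-0.006, -0.181, 0.983], [0.002, 0.983, 0.181], [-1.0, 0.003, -0.005]]
force: [-1.1, -0.1, -0.9]
opening: 0.251
```

```bash
python3 - <<'E'
from h import *
from rig import bot
st=bot.read_state();p=np.array(st['position']);print(p,slope(p),st['force'])
c=bot.capture('scene');cv2.imwrite('pics/s1.png',cv2.resize(c['img'][180:360,200:400],None,fx=3.3,fy=3.3,interpolation=cv2.INTER_CUBIC))
E
```

```text
[ 0.67104753 -0.19812443  0.0542587 ] [-156.15591587  -43.99836499   26.30656916] [-1.08944677 -0.08359591 -0.89208145]
```

View pics/s1.png

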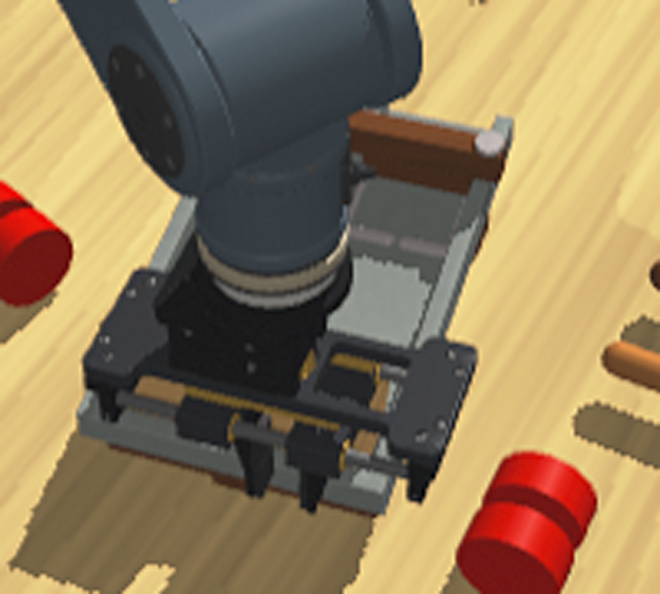

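Request:
send_rows:
  fingers: [0.25,0.25,0.25,0.25,0.25,0.25,0.25,0.25,0.25,0.25]
  dp:
    - [0,5,0]
    - [-1,9,1]
    - [-1,12,1]
    - [-2,15,2]
    - [-2,18,2]
    - [-3,22,3]
    - [-4,26,3.5]
    - [-4.5,30,4]
    - [-5.5,35,5]
    - [-6,40,5.5]
  turn:
    - [0,0,0]
    - [0,0,0]
    - [0,0,0]
    - [0,0,0]
    - [0,0,0]
    - [0,0,0]
    - [0,0,0]
    - [0,0,0]
    - [0,0,0]
    - [0,0,0]

```text
time_s: 3.48
position: [0.6658, -0.1577, 0.061]
tcp_rot: [[-0.004, -0.181, 0.983], [0.001, 0.983, 0.181], [-1.0, 0.002, -0.003]]
force: [0.6, -0.6, 0.9]
opening: 0.252
```

```bash
cat >look.py <<'E'
import sys
from h import *
from rig import bot
n=sys.argv[1]
st=bot.read_state();p=np.array(st['position']);print(st['time_s'],p.round(4),slope(p).round(1),np.round(st['force'],1))
for v in('scene','top'):
    c=bot.capture(v);pickle.dump(c,open(f'{v}_{n}.pkl','wb'))
    r=(slice(180,360),slice(200,400)) if v=='scene' else (slice(150,310),slice(270,450))
    cv2.imwrite(f'pics/{v}_{n}.png',cv2.resize(c['img'][r],None,fx=3.3,fy=3.3,interpolation=cv2.INTER_CUBIC))
    S=slope(cloud(c));h=cv2.cvtColor(c['img'],cv2.COLOR_BGR2HSV)
    m=(c['z_map']>0)&(abs(S[...,1]+45)<42)&(abs(S[...,0])<130)&(S[...,2]>20)&(S[...,2]<66)&(h[...,1]>90)&(S[...,0]<86)&(h[...,0]>9)&(h[...,0]<20)
    q=S[m]
    if len(q)>20: print(v,len(q),'s',np.percentile(q[:,0],[1,50,99]).round(1),'y',np.percentile(q[:,1],[1,99]).round(1),'h',np.percentile(q[:,2],[2,98]).round(1))
    if len(q)>20:
        from scipy.optimize import least_squares
        k=q[(abs(q[:,1]+45)>12)]
        f=least_squares(lambda p:np.hypot(k[:,0]-p[0],k[:,2]-p[1])-30,[np.median(k[:,0]),30],loss='soft_l1');print('   centre',f.x.round(1))
E
python3 look.py a
```

```text
3.4833 [ 0.6658 -0.1577  0.061 ] [-114.9  -46.1   27.3] [ 0.6 -0.6  0.9]
scene 142 s [-103.1  -93.1  -45.4] y [-76.6 -24.8] h [20.4 60.2]
   centre [-77.9  12.2]
top 80 s [-61.3 -46.8 -39.6] y [-77.9 -51.3] h [28.  59.1]
   centre [-71.1  31.6]
```

View pics/scene_a.png

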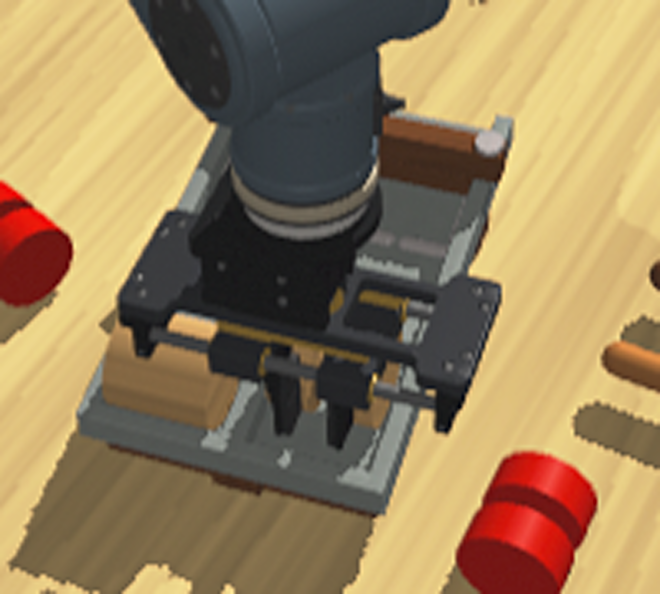

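View pics/top_a.png

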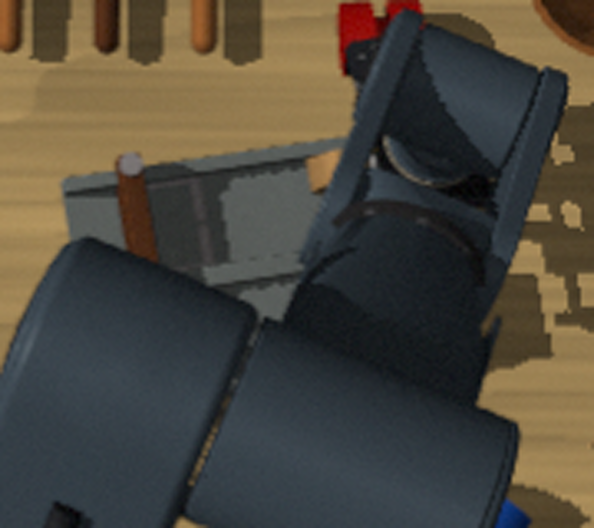

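Request:
send_rows:
  fingers: [0.25,0.25,0.25,0.25,0.25,0.25,0.25,0.25,0.25,0.25]
  dp:
    - [-1,6,1]
    - [-2.5,13,1.5]
    - [-4,20,2.5]
    - [-5,27,3.5]
    - [-6,34,4.5]
    - [-7.5,41,5.5]
    - [-9,48,6.5]
    - [-10.5,55,7.5]
    - [-12,62,8.5]
    - [-13.5,68,9]
  turn:
    - [0,0,0]
    - [0,0,0]
    - [0,0,0]
    - [0,0,0]
    - [0,0,0]
    - [0,0,0]
    - [0,0,0]
    - [0,0,0]
    - [0,0,0]
    - [0,0,0]

```text
time_s: 4.42
position: [0.6519, -0.0879, 0.0701]
tcp_rot: [[-0.004, -0.183, 0.983], [0.002, 0.983, 0.183], [-1.0, 0.003, -0.004]]
force: [-0.7, -0.6, 0.3]
opening: 0.25
```

```bash
python3 look.py b
```

```text
4.4167 [ 0.6519 -0.0879  0.0701] [-43.2 -45.   26.3] [-0.7 -0.6  0.3]
scene 190 s [-32.2 -21.5  18.8] y [-76.3 -12.9] h [21.2 61.4]
   centre [ 0.5 31.6]
top 55 s [-6.3 25.5 32.7] y [-75.2 -52.1] h [28.9 64.7]
   centre [ 2.1 31.3]
```

View pics/scene_b.png

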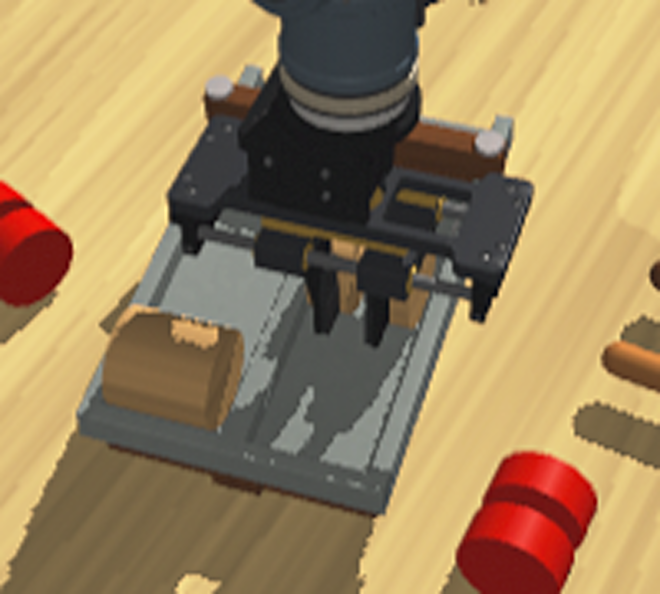

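View pics/top_b.png

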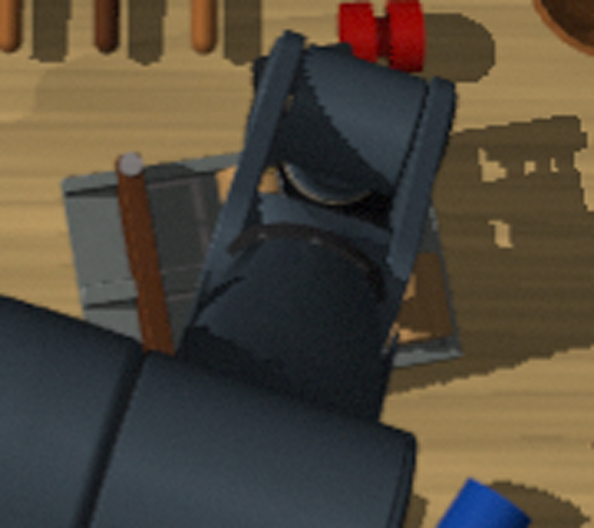

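Request:
send_rows:
  fingers: [0.25,0.25,0.25,0.25,0.25,0.25,0.25,0.25,0.25]
  dp:
    - [-1,6,0.5]
    - [-2,12,1.5]
    - [-3,17,2.5]
    - [-4,22,3]
    - [-4.5,26,3.5]
    - [-5,29,4]
    - [-5,29,4]
    - [-5,29,4]
    - [-5,29,4]
  turn:
    - [0,0,0]
    - [0,0,0]
    - [0,0,0]
    - [0,0,0]
    - [0,0,0]
    - [0,0,0]
    - [0,0,0]
    - [0,0,0]
    - [0,0,0]

```text
time_s: 5.27
position: [0.6465, -0.0584, 0.0738]
tcp_rot: [[-0.005, -0.183, 0.983], [0.003, 0.983, 0.183], [-1.0, 0.004, -0.005]]
force: [-0.4, 0.5, 0.0]
opening: 0.248
```

```bash
python3 look.py c
```

```text
5.2667 [ 0.6465 -0.0584  0.0738] [-12.9 -45.   25.9] [-0.4  0.5  0. ]
scene 212 s [-3.5  8.4 52.4] y [-76.4 -13.7] h [21.8 62.7]
   centre [30.8 31.4]
top 51 s [22.3 30.8 58.6] y [-74.9 -49.7] h [33.  63.2]
   centre [29.5 30.3]
```

View pics/scene_c.png

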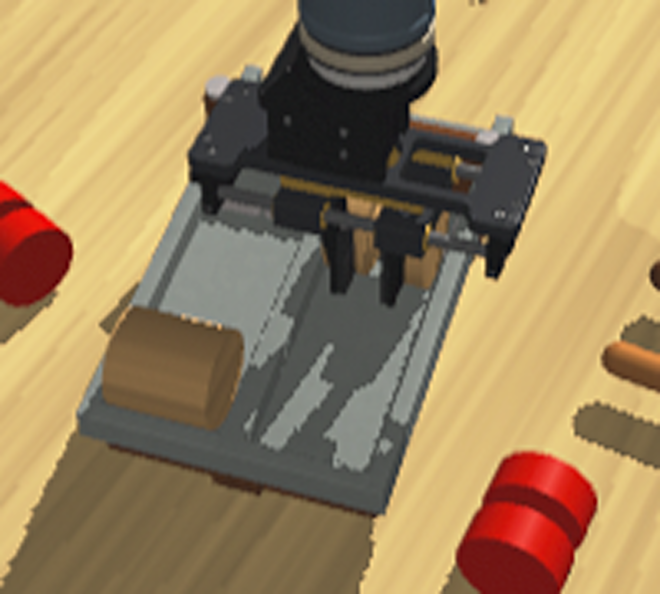

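Request:
send_rows:
  fingers: [0.25,0.25,0.25,0.25,0.25,0.25,0.25,0.25,0.25,0.25]
  dp:
    - [-1,5,0.5]
    - [-2,10,1.5]
    - [-2.5,14,2]
    - [-3,17,2.5]
    - [-3.5,20,3]
    - [-4,23,3.5]
    - [-4.5,25,3.5]
    - [-5,27,4]
    - [-5,28,4]
    - [-5,28,4]
  turn:
    - [0,0,0]
    - [0,0,0]
    - [0,0,0]
    - [0,0,0]
    - [0,0,0]
    - [0,0,0]
    - [0,0,0]
    - [0,0,0]
    - [0,0,0]
    - [0,0,0]

```text
time_s: 6.2
position: [0.6414, -0.0302, 0.0778]
tcp_rot: [[-0.006, -0.183, 0.983], [0.003, 0.983, 0.183], [-1.0, 0.004, -0.005]]
force: [-0.6, 0.1, 0.5]
opening: 0.253
```

```bash
python3 look.py d
```

```text
6.2 [ 0.6414 -0.0302  0.0778] [ 16.  -45.1  25.8] [-0.6  0.1  0.5]
scene 209 s [28.8 40.1 82.6] y [-76.2 -12.6] h [21.6 62.3]
   centre [60.3 32.3]
top 68 s [50.6 61.3 72. ] y [-74.5 -46.2] h [43.1 64.9]
   centre [46.7 34.5]
```

View pics/scene_d.png

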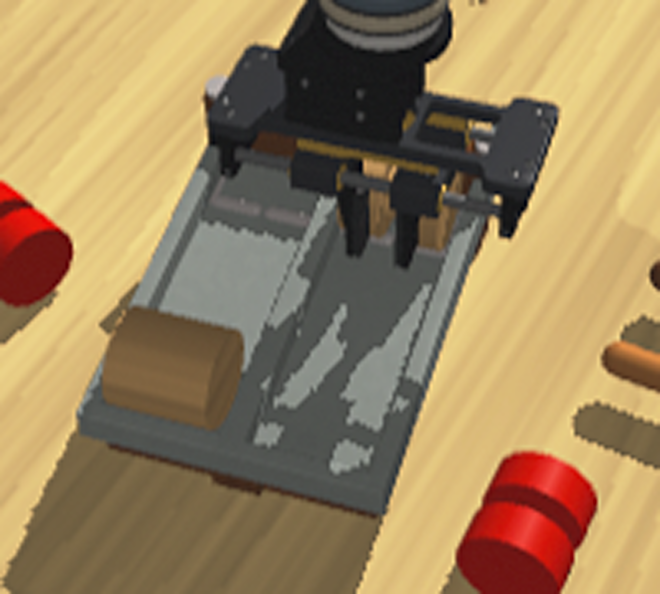

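Request:
send_rows:
  fingers: [0.25,0.25,0.25,0.25,0.25,0.25,0.25,0.25]
  dp:
    - [0.5,-3,0]
    - [1,-6,0]
    - [2,-10,0]
    - [3,-16,0]
    - [4,-22,0]
    - [5,-29,0]
    - [6,-34,0]
    - [6,-35,0]
  turn:
    - [0,0,0]
    - [0,0,0]
    - [0,0,0]
    - [0,0,0]
    - [0,0,0]
    - [0,0,0]
    - [0,0,0]
    - [0,0,0]

```text
time_s: 6.97
position: [0.648, -0.0672, 0.0778]
tcp_rot: [[-0.005, -0.182, 0.983], [0.002, 0.983, 0.182], [-1.0, 0.003, -0.004]]
force: [0.3, 0.7, -0.3]
opening: 0.25
```

```bash
python3 look.py e
```

```text
6.9667 [ 0.648  -0.0672  0.0778] [-21.2 -44.9  31.1] [ 0.3  0.7 -0.3]
scene 82 s [28.9 32.8 83.2] y [-76.2 -16.6] h [22.1 48.6]
   centre [50.1 16.1]
top 232 s [52.7 74.2 85.4] y [-82.3 -12.6] h [26.1 63.4]
   centre [57.1 32.1]
```

View pics/scene_e.png

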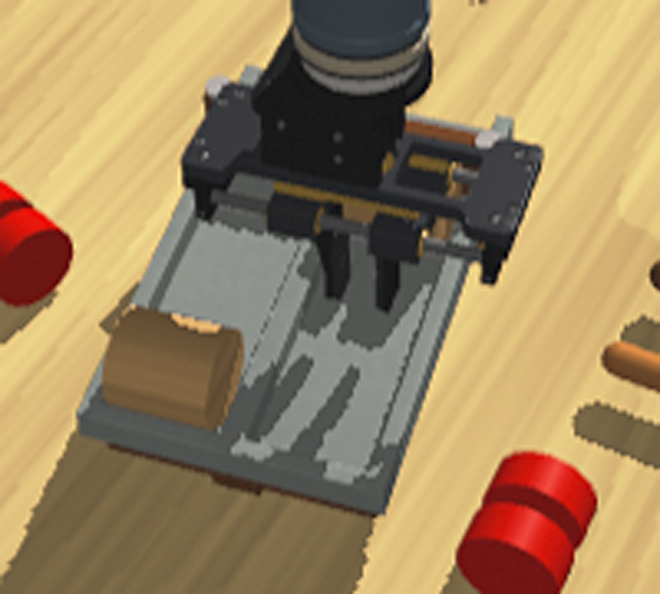

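The rear of the roller stayed at s≈28.9, so it has stayed put. Next I'll go up and clear.

Request:
send_rows:
  fingers: [0.25,0.25,0.25,0.25,0.25,0.25,0.25,0.25,0.25,0.25]
  dp:
    - [1,-6,8]
    - [2,-12,25]
    - [3,-18,45]
    - [3,-22,70]
    - [3,-30,95]
    - [3,-45,120]
    - [3,-65,140]
    - [3,-90,150]
    - [3,-115,150]
    - [3,-130,150]
  turn:
    - [0,0,0]
    - [0,0,0]
    - [0,0,0]
    - [0,0,0]
    - [0,0,0]
    - [0,0,0]
    - [0,0,0]
    - [0,0,0]
    - [0,0,0]
    - [0,0,0]

```text
time_s: 7.9
position: [0.6511, -0.199, 0.2299]
tcp_rot: [[-0.002, -0.181, 0.983], [0.0, 0.983, 0.181], [-1.0, 0.0, -0.002]]
force: [0.0, 0.5, -0.0]
opening: 0.247
```

Request:
send_rows:
  fingers: [0.25,0.25,0.25,0.25,0.25,0.25,0.25,0.25,0.25,0.25]
  dp:
    - [-15,-20,0]
    - [-35,-40,0]
    - [-55,-60,0]
    - [-75,-80,0]
    - [-95,-100,0]
    - [-115,-120,0]
    - [-135,-140,0]
    - [-150,-155,0]
    - [-155,-160,0]
    - [-155,-160,0]
  turn:
    - [0,0,0]
    - [0,0,0]
    - [0,0,0]
    - [0,0,0]
    - [0,0,0]
    - [0,0,0]
    - [0,0,0]
    - [0,0,0]
    - [0,0,0]
    - [0,0,0]

```text
time_s: 8.73
position: [0.4949, -0.3598, 0.2297]
tcp_rot: [[-0.003, -0.179, 0.984], [0.001, 0.984, 0.179], [-1.0, 0.001, -0.003]]
force: [0.5, 0.4, 0.1]
opening: 0.248
```

```bash
python3 look.py f; python3 - <<'E'
from h import *
for v in('scene','top'):
    cv2.imwrite(f'pics/{v}_full.png',pickle.load(open(v+'_f.pkl','rb'))['img'])
E
```

```text
8.7333 [ 0.4949 -0.3598  0.2297] [-257.8  158.3  217.8] [0.5 0.4 0.1]
scene 907 s [29.  45.9 83.1] y [-76.3 -13. ] h [22.2 63.1]
   centre [59.9 31.6]
top 522 s [34.1 62.2 85.7] y [-74.9 -11.7] h [28.1 63.9]
   centre [59.  30.6]
```

View pics/scene_full.png

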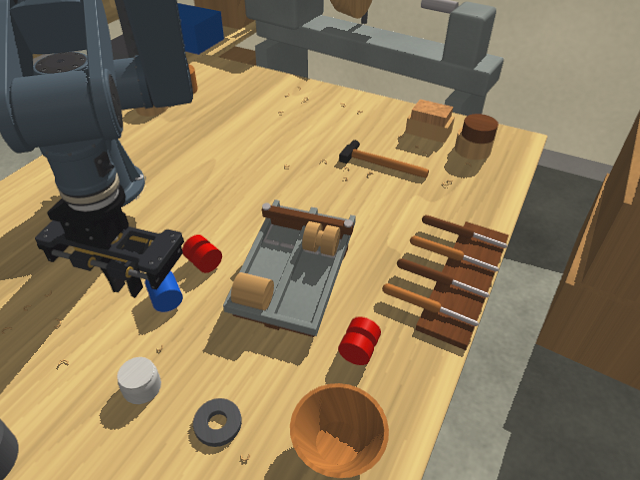

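View pics/top_full.png

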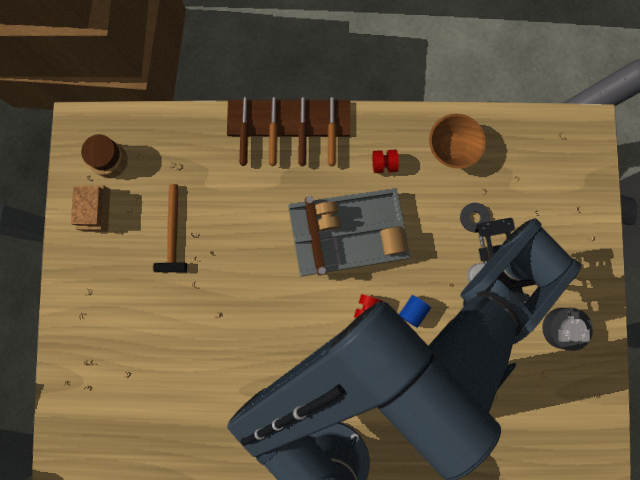

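The grooved roller sits in its lane behind the ridge at scene (322,237) / top (327,214), with its centre about 60 mm up the slope. That is about 14 mm past the ridge and about 32 mm short of the stop face. The plain roller and everything else look unmoved, and the gripper is clear.

```bash
python3 -c "
from rig import bot
print(bot.hand_in())"
```

```text
the job is handed in; nothing more can be done
None
```

I pushed the light-wood grooved roller up its lane, the far one, with two spread fingertips. It went over the ridge and settled against the stop bar. I then backed off, lifted clear and handed in at about 8.8 s.

**Position:** After release, the roller's centre measured 59–60 mm up the slope in both views. That is about 14 mm past the ridge (at least 8 mm is needed) and about 32 mm from the stop face (a seated roller is 30–32 mm). While the gripper hid part of the roller, some single-view fits were off (e.g. 47 against 60 mm). The two unobstructed views at the end agree within about 1 mm.

**Force and surroundings:** The tool force read at the end of each move stayed within about 2 N. By eye, comparing the pictures, the plain roller, tin, ring, mallet and look-alikes had not moved. In the last top view the arm partly hid the tin and one red roller, but the scene view showed both in place.

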